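# Level the drying board and sort the pencil blocks

### The arm

A 6-joint arm with a two-finger parallel gripper is mounted at the origin on the work surface. World frame = base frame: x ahead of the robot, y to its left, z up, the work surface at z = 0. Lengths are in m, angles in rad, forces in N, time in s.
With the tool pointing down it reaches from about 0.275 to 0.775 m from the base axis. Payload 14.6 kg.
Tool frame: the origin (TCP) lies midway between the tips of the shut fingers; the grasp point (between the pads) lies manip.grip_depth behind it (manip.grip_depth is the distance from the TCP to the grasp point, in m); z points along the fingers, y is the line along which they close (so a half turn about z gives the same grasp; the last joint's range is limited). The gripper opens to 85 mm and grips with 20 to 120 N. Pads are 22 mm wide; open, the fingers measure 114 mm over their backs; the gripper's body (76 mm by 85 mm) begins 54 mm behind the grasp point. The pads swing forward as they close: fully open they stand 13 mm farther back than shut.
Start: joints at [0.951, 0.263, -0.048, 1.259, 0, 1.415], TCP at [0.235, 0.469, 0.231] pointing down, gripper open.
Joint ranges: [-2.65, 2.65], [-0.89, 1.7], [-1.18, 1.37], [-2.13, 2.11], [-1.35, 1.29], [-3.14, 3.14]. Speed limits (rad/s): [1.89, 1.89, 2.57, 2.79, 3.14, 3.14].

### API

Orientations are given as [roll, pitch, yaw] about the fixed x, y, z axes, in that order (R = Rz(yaw) Ry(pitch) Rx(roll)).
In Python, from workcell import manip, imaging, recognise, silhouettes, tip_of gives the robot as it stands.
- The arm moves only by the tool drive_tool, never from a script. Its argument "deltas" is a list of rows, each a list of 3 entries, a list of its own where there are three numbers: the opening, from 0 (shut) to 1 (fully open), then the shift along the world's x, y, z in cm, then the turn about the world's z in degrees. A call has 1 to 10 rows; each row shifts and turns the commanded pose from where the row before left it; what a row does not reach is not made up. A row lasts 1/10 s, in which the tool goes at most 50 mm and 8.59 degrees, less where a joint would pass 70% of its speed; a pose out of reach is approached as far as the arm can. A call with a gripper value outside its range is refused whole. The fingers move at their own pace and stop on an object; the grip force is fixed at half the most. Time passes only in rows, so rows that do not move let the fingers close. It gives the time, the measured TCP pose, the force, the opening and the grip force at its end, in the units of the state.
- manip.sense(): the state, without advancing time (a new reading comes with each control period).
- imaging.get_image(name): name is "side" or "top" or "wrist"; returns the picture (384x512x3 uint8, blue, green, red); there is no depth.
- imaging.calibration(name): a dict with "K" (3x3 intrinsics, pixels), "R" (3x3) and "t" (3): a world point X has camera coordinates R X + t. Camera axes: x right, y down, z forward; pixel columns grow to the right and rows downward; lengths in m; the calibration is good to about 2 mm. A picture is of the moment at which its call begins: read the wrist's pose just before it. calibration takes no time and is no camera call; for the wrist camera it gives the pose at the moment of the call.
- manip.job_done(): hands the job in; it is judged then, once.
Trained networks look in the newest picture that a camera, given by its name, has taken for a name from the list of things; names that differ only in an ending like _2 or _b are one class to them, and where a whole thing is asked for, a point or a joint stands for the part that bears it (a point fixed in the world has none). Each returns a list of dicts, best first, with "score" (0 to 1); they miss things now and then, are a little off and sometimes report something else, mostly with a low value. They report only what shows in the picture. A call takes as long as a camera call. They do not tell look-alikes from the thing itself.
- recognise(camera, target): "bbox" ([centre column, centre row, width, height] in pixels, round what is visible of it).
- silhouettes(camera, target): "pixels" (384x512 bool, what is visible of it) and "bbox" ([centre column, centre row, width, height] in pixels, round what is visible of it).
- tip_of(camera, target): "point" ([column, row] in pixels: a listed point, or the origin of a listed thing).
The state is a dict: "clock": time; "joint_positions": joint angles; "dq": joint speeds; "joint_torque": joint torques, N m; "tcp_pos": TCP position; "ee_rot": TCP orientation; "wrist_force": force on the tool from outside, world axes, zero at the start; "ft_torque": the same for the moment, N m; "grip_width": finger opening in m; "finger_force": force on a finger pad.
Only numpy, scipy, OpenCV 4.12 (cv2) and the standard library are available. Lean on these libraries where they do the work, as an engineer would, in place of code of your own. Each camera call takes 0.05 s, during which the arm holds its last target. There are 200 camera calls.

### The job

First, while the teal drying board is still empty, level it by rolling the yellow thumbwheel on its exposed rim until the red ball of the level rests between the two black lines. Then put every pencil block with a green band on the drying board (clear of the level) and every block with a red band in the shallow wooden rework tray, each resting directly on the board or the tray floor and none stacked. Leave the board level and the jar, can, tape, sanding block and plate where they are.

Things in the scene. Friction and masses are not known exactly. Their poses are not given: they have to be found in the camera images.
- level_wheel (a joint): angle of the levelling thumbwheel in rad, 0 when the board is level, positive when the top of its rim has been rolled toward the station's +x. Stops at -6 and 6. It is stiff: about 2 N along the rim turns it, and it stays where it is left. 1 rad of wheel tilts the board 0.016 rad
- wheel_rim (a point): top of the exposed rim of the yellow thumbwheel with black ribs, 66 mm above the table, 140 mm toward -x from the middle of the board. Wheel: 52 mm diameter, 18 mm wide, axis along y, sunk in a grey housing 68 x 50 mm; the upper 11 mm stand out. A fingertip pressed on top and dragged along x turns it by friction. Its axes are the station's and do not tilt: x from wheel to board, z up
- level_ball (a joint): place in m of the red ball (14 mm diameter) of the ball level along the board's x: 0 in the middle; it rolls to the low end. It moves 8 mm per rad of wheel, the same way as the top of the wheel's rim is rolled; the two black lines have 22 mm between them, so the ball is wholly between them from -0.004 to 0.004
- board_top (a point): middle of the top face of the teal drying board, 200 x 200 x 12 mm, top 56 mm above the table, pivoted about its y, with a steel side rail 34 mm high on the table 5 to 21 mm outside each y edge; x away from the wheel, z out of the face. The ball level (white trough 130 mm long, 18 mm high) lies on it along x at y = 72 to 98 mm; the rest (y from -100 to 70 mm) is free and holds four blocks with finger room
- rework_tray: shallow light wooden tray, 200 (x) x 250 (y) mm outside, walls 22 mm high and 5 mm thick, floor 5 mm thick; fixed to the table; origin at the centre of its underside
- block_g1: wooden pencil block, 44 (own x) x 72 (own y) x 34 mm (own z), about 90 g; its origin is at its centre; a paper inspection band with a green stripe (20 mm wide, white edges) runs round its middle; the paint of the block itself means nothing
- block_g2: wooden pencil block, 44 (own x) x 72 (own y) x 34 mm (own z), about 90 g; its origin is at its centre; a paper inspection band with a green stripe (20 mm wide, white edges) runs round its middle; the paint of the block itself means nothing
- block_g3: wooden pencil block, 44 (own x) x 72 (own y) x 34 mm (own z), about 90 g; its origin is at its centre; a paper inspection band with a green stripe (20 mm wide, white edges) runs round its middle; the paint of the block itself means nothing
- block_g4: wooden pencil block, 44 (own x) x 72 (own y) x 34 mm (own z), about 90 g; its origin is at its centre; a paper inspection band with a green stripe (20 mm wide, white edges) runs round its middle; the paint of the block itself means nothing
- block_r1: wooden pencil block, 44 (own x) x 72 (own y) x 34 mm (own z), about 90 g; its origin is at its centre; a paper inspection band with a red stripe (20 mm wide, white edges) runs round its middle; the paint of the block itself means nothing
- block_r2: wooden pencil block, 44 (own x) x 72 (own y) x 34 mm (own z), about 90 g; its origin is at its centre; a paper inspection band with a red stripe (20 mm wide, white edges) runs round its middle; the paint of the block itself means nothing
- block_r3: wooden pencil block, 44 (own x) x 72 (own y) x 34 mm (own z), about 90 g; its origin is at its centre; a paper inspection band with a red stripe (20 mm wide, white edges) runs round its middle; the paint of the block itself means nothing
- jar: teal paint jar with a white lid, 52 mm diameter, 44 mm high, standing among the blocks; a bystander; origin under its centre
- paint_pot: white paint can, 68 mm diameter, 44 mm high, a bystander; origin under its centre
- tape: roll of masking tape lying flat, 80 mm diameter, 24 mm high, a bystander; origin under its centre
- sanding_block: cork sanding block, 100 x 60 x 30 mm, a bystander; origin under its centre
- palette: white china palette plate, 120 mm diameter, 20 mm high, a bystander; origin under its centre
Things that resemble listed ones, but are neither listed nor needed, are in the scene too. Of the things that look like the block_r3, take the one that is farthest to the robot's right at the start.

How it is judged:
By the outcome, as a careful person would: the job done as asked, in the order asked, and still so for the second after the job is handed in, with the robot touching nothing.
Of block_g1, block_g2, block_g3, block_g4, block_r1, block_r2, block_r3 only 5 to 7 are there at a start; the rules pass over those that are not, and their reading is None.
At some moment in a run one of block_g1, block_g2, block_g3, block_g4, block_r1, block_r2, block_r3 may be knocked a few centimetres aside while the robot is not near it.
Once in a run the grip may slacken for a moment while it holds something.
It also fails if it takes over 210 s, if anything falls off the work surface, if the arm or the gripper's body presses on something with over 40 N, if the wrist force passes 120 N, or if a joint passes its speed limit or range.

## Working session

There is one attempt and no reset: what is moved stays moved. The work goes in short steps, Python scripts to look and compute and a tool call to move; the robot and the scene stay as the last step left them, time stands still between calls to the robot, and variables do not carry over. Pictures are saved under pics/ and viewed, at most 14 in all, crops included, and the job is handed in when it is done.

Besides the shell and the picture viewer there is one more tool, called after "Request:" in YAML: its name, and indented under it one key for each argument. drive_tool: Moves the arm, as the interface text tells. Its arguments: {"type":"object","properties":{"deltas":{"type":"array"}},"required":["deltas"]}

```bash
mkdir -p pics
cat > h.py <<'E'
import numpy as np,cv2
from workcell import manip, imaging, recognise, silhouettes, tip_of
def ray(cal,uv,z):
    K,R,t=[np.array(cal[k]) for k in("K","R","t")]
    c=-R.T@t; d=R.T@np.linalg.inv(K)@np.array([uv[0],uv[1],1.])
    return c+d*(z-c[2])/d[2]
def proj(cal,X):
    p=np.array(cal["K"])@(np.array(cal["R"])@np.array(X)+np.array(cal["t"])); return p[:2]/p[2]
E
python3 - <<'E'
from h import *
a=imaging.get_image("top");b=imaging.get_image("side")
cv2.imwrite("pics/top0.png",cv2.resize(a,(800,600),interpolation=cv2.INTER_CUBIC));cv2.imwrite("pics/side0.png",b)
np.save("top0.npy",a)
ct=imaging.calibration("top")
for n,z in [("wheel_rim",.066),("board_top",.056),("rework_tray",0),("block_g1",.017),("block_r1",.017),("level_ball",.065),("jar",0)]:
    for d in tip_of("top",n)[:9]:
        print(n,round(d["score"],2),np.round(d["point"],1),np.round(ray(ct,d["point"],z),3))
s=manip.sense();print(s["clock"],s["tcp_pos"],s["ee_rot"],manip.grip_depth)
E
```

```text
wheel_rim 0.97 [168. 237.] [0.355 0.29  0.066]
rework_tray 0.9 [368.7 177.5] [ 0.534 -0.283  0.   ]
block_g1 0.8 [290.5 160. ] [ 0.583 -0.052  0.017]
block_g1 0.61 [257.  210.2] [0.435 0.046 0.017]
block_g1 0.59 [326.7 113. ] [ 0.726 -0.16   0.017]
block_g1 0.57 [253.6 124.8] [0.689 0.058 0.017]
block_g1 0.31 [223.7 114.1] [0.723 0.148 0.017]
block_r1 0.72 [167.  287.6] [0.213 0.3   0.017]
block_r1 0.64 [296.2 179.8] [ 0.524 -0.068  0.017]
block_r1 0.59 [253.2 157.2] [0.591 0.058 0.017]Traceback (most recent call last):
  File "<stdin>", line 7, in <module>
ValueError: it knows: block_g, block_r, board_top, jar, paint_pot, palette, rework_tray, sanding_block, tape, wheel_rim
```

View pics/top0.png

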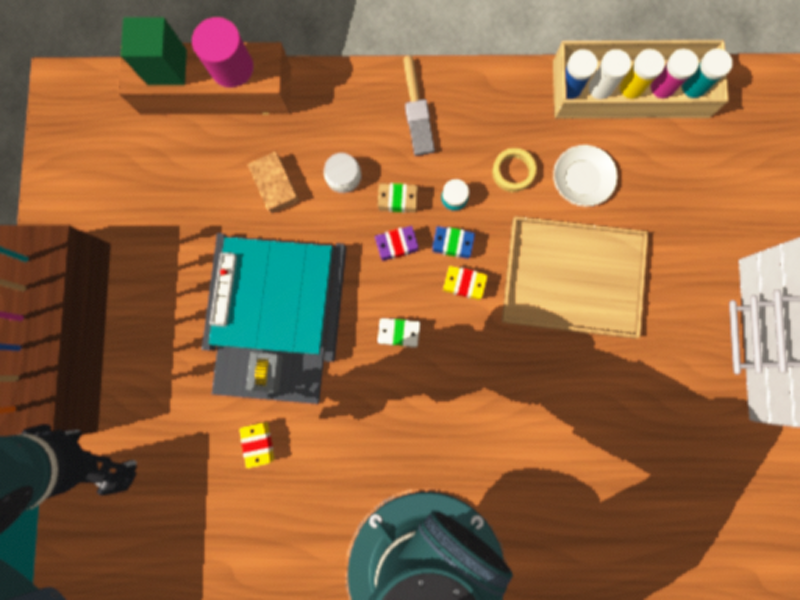

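View pics/side0.png

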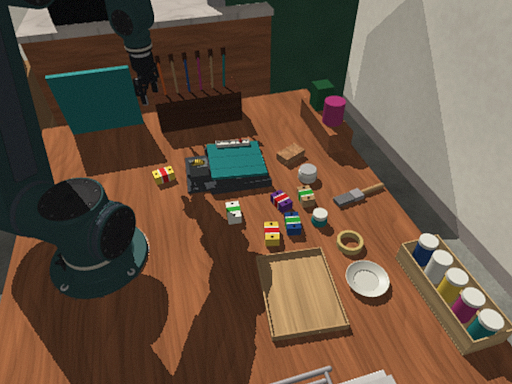

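Six blocks show (top view at 800 px). Green bands: tan (398,197), blue (453,241), white (398,332). Red bands: purple (397,242), yellow (466,282), yellow (256,445). The two yellow-red ones look alike, and the one farthest right is (466,282), so (256,445) is the decoy. The ball is at the far (+x) end of the level, about (224,270). I'll measure these next.

Run:
```python
from h import *
a=imaging.get_image("top"); ct=imaging.calibration("top")
print("cam",-np.array(ct["R"]).T@ct["t"])
for n in("block_g","block_r"):
    for d in silhouettes("top",n)[:6]:
        m=d["pixels"].astype(np.uint8); c,_=cv2.findContours(m,0,2); c=max(c,key=cv2.contourArea)
        W=np.array([ray(ct,p,.026)[:2] for p in c[:,0]+0.0],np.float32)
        r=cv2.minAreaRect(W*1000); print(n,round(d["score"],2),np.round(d["bbox"]),np.round(r[0]),np.round(r[1]),round(r[2],1),np.median(a[m>0],0))
for n in("board_top","wheel_rim","rework_tray","jar"):
  for d in tip_of("top",n)[:2]: print(n,round(d["score"],2),d["point"],ray(ct,d["point"],dict(board_top=.056,wheel_rim=.066).get(n,0)))
s=manip.sense();print(s["clock"],s["tcp_pos"],s["ee_rot"],manip.grip_depth,s["grip_width"])
hsv=cv2.cvtColor(a,cv2.COLOR_BGR2HSV)
teal=cv2.inRange(hsv,(82,150,90),(100,255,255)); c,_=cv2.findContours(teal,0,2)
for k in c:
  if cv2.contourArea(k)>1500:
    W=np.array([ray(ct,p,.056)[:2] for p in k[:,0]+0.0],np.float32)*1000; print("teal",cv2.minAreaRect(W))
p1=cv2.resize(a[150:225,120:205],None,fx=4.5,fy=6 and 4.5,interpolation=cv2.INTER_CUBIC)
p2=cv2.resize(a[105:220,230:325],None,fx=4.5,fy=4.5,interpolation=cv2.INTER_CUBIC)
o=np.zeros((max(p1.shape[0],p2.shape[0]),p1.shape[1]+p2.shape[1],3),np.uint8);o[:p1.shape[0],:p1.shape[1]]=p1;o[:p2.shape[0],p1.shape[1]:]=p2
print(o.shape);cv2.imwrite("pics/c1.png",o[:600,:800])
```

```text
cam [0.34489224 0.01919072 1.11143153]Traceback (most recent call last):
  File "<stdin>", line 5, in <module>
ValueError: it knows: block_g, block_r, board_top, jar, level_ball, level_wheel, paint_pot, palette, rework_tray, sanding_block, tape, wheel_rim
```

```bash
cat > m.py <<'E'
from h import *
a=imaging.get_image("top"); ct=imaging.calibration("top")
for n in("block_g1","block_r1"):
    for d in silhouettes("top",n)[:6]:
        m=d["pixels"].astype(np.uint8); c,_=cv2.findContours(m,0,2); c=max(c,key=cv2.contourArea)
        W=np.array([ray(ct,p,.026)[:2] for p in c[:,0]+0.0],np.float32)
        r=cv2.minAreaRect(W*1000); print(n,round(d["score"],2),np.round(d["bbox"]),np.round(r[0]),np.round(r[1]),round(r[2],1),np.median(a[m>0],0))
for n in("board_top","wheel_rim","rework_tray","jar"):
  for d in tip_of("top",n)[:2]: print(n,round(d["score"],2),d["point"],ray(ct,d["point"],dict(board_top=.056,wheel_rim=.066).get(n,0)))
s=manip.sense();print(s["clock"],s["tcp_pos"],s["ee_rot"],manip.grip_depth,s["grip_width"])
hsv=cv2.cvtColor(a,cv2.COLOR_BGR2HSV)
teal=cv2.inRange(hsv,(82,150,90),(100,255,255)); c,_=cv2.findContours(teal,0,2)
for k in c:
  if cv2.contourArea(k)>1500:
    W=np.array([ray(ct,p,.056)[:2] for p in k[:,0]+0.0],np.float32)*1000; print("teal",cv2.minAreaRect(W))
p1=cv2.resize(a[150:225,120:205],None,fx=4.5,fy=4.5,interpolation=cv2.INTER_CUBIC)
p2=cv2.resize(a[105:220,230:320],None,fx=4.5,fy=4.5,interpolation=cv2.INTER_CUBIC)
o=np.zeros((max(p1.shape[0],p2.shape[0]),p1.shape[1]+p2.shape[1],3),np.uint8);o[:p1.shape[0],:p1.shape[1]]=p1;o[:p2.shape[0],p1.shape[1]:]=p2
cv2.imwrite("pics/c1.png",o[:600,:800])
E
python3 m.py
```

```text
block_g1 0.72 [254. 125.  25.  17.] [683.  56.] [77. 55.] 90.0 [ 97. 178. 206.]
block_g1 0.69 [290. 155.  26.  14.] [597. -49.] [73. 54.] 79.6 [152. 133.  56.]
block_g1 0.58 [256. 213.  25.  16.] [429.  51.] [70. 42.] 85.6 [187.  231.  213.5]
block_r1 0.98 [254. 156.  29.  20.] [594.  57.] [52. 75.] 18.3 [148.  72. 160.]
block_r1 0.97 [298. 180.  28.  21.] [522. -71.] [72. 50.] 74.0 [ 16. 217. 248.]
block_r1 0.61 [165. 286.  22.  26.] [224. 306.] [71. 52.] 11.6 [ 22.  209.5 249. ]
block_r1 0.3 [169. 239.   8.  16.] [355. 304.] [23. 49.] 85.6 [ 17. 124. 151.]
board_top 0.63 [172.2, 186.5] [0.49731457 0.28524246 0.056     ]
wheel_rim 0.93 [168.7, 237.7] [0.35329218 0.28750087 0.066     ]
rework_tray 0.97 [363.7, 175.9] [ 0.53910143 -0.2684694   0.        ]
rework_tray 0.64 [294.0, 176.9] [ 0.53548153 -0.06287746  0.        ]
jar 0.84 [288.5, 123.7] [ 0.69823865 -0.04709323  0.        ]
0.75 [0.23531097 0.46931212 0.23128199] [-3.14158263e+00 -3.75855306e-05  2.67683653e+00] 0.0187 0.08521300697396213
teal ((491.7812194824219, 283.4737548828125), (201.90821838378906, 199.7617950439453), 84.99009704589844)
```

View pics/c1.png

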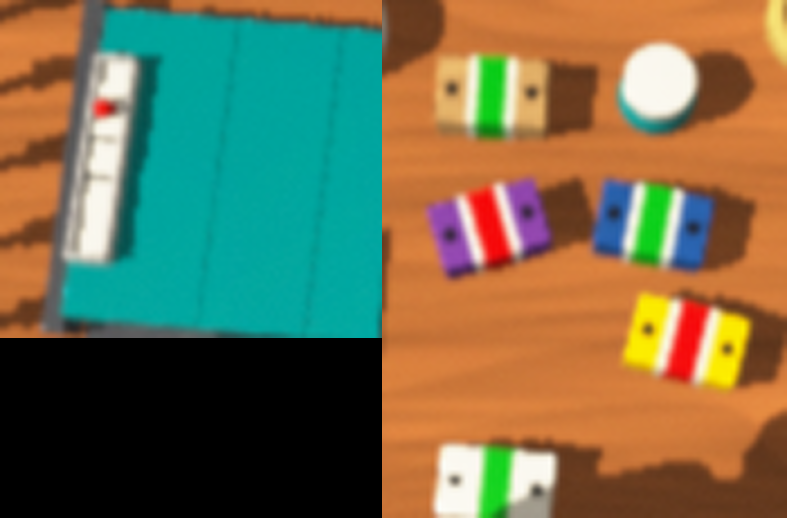

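```bash
cat > w.py <<'E'
from h import *
a=imaging.get_image("top"); ct=imaging.calibration("top")
hsv=cv2.cvtColor(a,cv2.COLOR_BGR2HSV)
y=cv2.inRange(hsv,(20,120,60),(35,255,255)); y[:225]=0;y[255:]=0;y[:,:155]=0;y[:,185:]=0
q=np.argwhere(y)[:,::-1];print("wheel px",q.min(0),q.max(0),q.mean(0),ray(ct,q.mean(0),.063))
r=(cv2.inRange(hsv,(0,150,120),(6,255,255))|cv2.inRange(hsv,(174,150,120),(180,255,255)));r[:155]=0;r[215:]=0;r[:,:130]=0;r[:,155:]=0
q=np.argwhere(r)[:,::-1]; s=manip.sense()
if len(q):
    b=ray(ct,q.mean(0),.068)[:2]; d=b-np.array([.4918,.2835]); u=np.array([np.cos(np.radians(5)),-np.sin(np.radians(5))])
    print("ball",q.mean(0),"along mm",1000*d@u,"lat",1000*(d[0]*-u[1]+d[1]*u[0]))
print(s["clock"],s["tcp_pos"],s["ee_rot"][2],s["wrist_force"])
E
python3 w.py
```

```text
wheel px [163 230] [171 246] [167.0078125 237.6875   ] [0.35331943 0.29297514 0.063     ]
ball [142.36363636 173.90909091] along mm 31.75381007561303 lat 87.4266646841076
0.8 [0.23532678 0.46932173 0.23129214] 2.676821864092678 [0.10944916 0.52468918 0.17314858]
```

Request:
drive_tool:
  deltas:
    - [0, [2.3, -3.6, -1], 5.4]
    - [0, [2.3, -3.6, -1], 5.4]
    - [0, [2.3, -3.6, -1], 5.4]
    - [0, [2.3, -3.5, -1], 5.4]
    - [0, [2.6, -3.3, -2], 0]
    - [0, [0, 0, -3], 0]
    - [0, [0, 0, -3], 0]
    - [0, [0, 0, 0], 0]

```text
clock: 1.6
tcp_pos: [0.3519, 0.292, 0.1088]
ee_rot: [-3.139, -0.004, 3.053]
wrist_force: [-1.0, -0.1, 1.3]
grip_width: -0.0002
finger_force: 0.0
```

Request:
drive_tool:
  deltas:
    - [0, [0.9, 0, -2], 0]
    - [0, [0, 0, -1.7], 0]
    - [0, [0, 0, 0], 0]
    - [0, [0, 0, -0.3], 0]
    - [0, [0, 0, -0.1], 0]
    - [0, [0, 0, -0.1], 0]
    - [0, [0, 0, 0], 0]

```text
clock: 2.3
tcp_pos: [0.3624, 0.2935, 0.0697]
ee_rot: [3.141, 0.001, 3.054]
wrist_force: [0.2, 0.1, -0.0]
grip_width: 0.0001
finger_force: 0.0
```

Request:
drive_tool:
  deltas:
    - [0, [0, 0, -0.2], 0]
    - [0, [0, 0, -0.2], 0]
    - [0, [0, 0, -0.1], 0]
    - [0, [0, 0, 0], 0]

```text
clock: 2.7
tcp_pos: [0.3636, 0.2935, 0.0653]
ee_rot: [3.141, 0.003, 3.054]
wrist_force: [0.7, -4.3, 18.0]
grip_width: -0.0001
finger_force: 9.3
```

Request:
drive_tool:
  deltas:
    - [0, [-0.5, 0.04, 0], 0]
    - [0, [-0.5, 0.04, 0], 0]
    - [0, [-0.5, 0.04, 0], 0]
    - [0, [-0.5, 0.04, 0], 0]
    - [0, [0, 0, 0], 0]

```text
clock: 3.2
tcp_pos: [0.3427, 0.2952, 0.0652]
ee_rot: [3.141, 0.002, 3.054]
wrist_force: [-2.3, -2.1, 18.2]
grip_width: 0.0001
finger_force: 9.3
```

```bash
python3 w.py
```

```text
wheel px [164 230] [171 238] [167.9        233.76666667] [0.36411672 0.29088247 0.063     ]
ball [142.33333333 175.88888889] along mm 26.144413939485776 lat 86.77134543733375
3.25 [0.34278171 0.29515093 0.06518527] 3.0539228210531157 [-4.55094516 -3.23351807 19.41305161]
```

Request:
drive_tool:
  deltas:
    - [0, [0, 0, 0.8], 0]
    - [0, [2.2, -0.19, 0], 0]
    - [0, [0, 0, 0], 0]
    - [0, [0, 0, -0.8], 0]
    - [0, [0, 0, 0], 0]
    - [0, [-0.6, 0.05, 0], 0]
    - [0, [-0.6, 0.05, 0], 0]
    - [0, [-0.6, 0.05, 0], 0]
    - [0, [-0.6, 0.05, 0], 0]
    - [0, [0, 0, 0], 0]

```text
clock: 4.25
tcp_pos: [0.3396, 0.2953, 0.0646]
ee_rot: [3.141, 0.001, 3.054]
wrist_force: [-4.0, 0.1, 14.9]
grip_width: 0.0003
finger_force: 8.0
```

Request:
drive_tool:
  deltas:
    - [0, [0, 0, 0.8], 0]
    - [0, [2.4, -0.2, 0], 0]
    - [0, [0, 0, 0], 0]
    - [0, [0, 0, -0.8], 0]
    - [0, [0, 0, 0], 0]
    - [0, [-0.6, 0.05, 0], 0]
    - [0, [-0.6, 0.05, 0], 0]
    - [0, [-0.6, 0.05, 0], 0]
    - [0, [-0.6, 0.05, 0], 0]
    - [0, [0, 0, 0], 0]

```text
clock: 5.25
tcp_pos: [0.3392, 0.2952, 0.0645]
ee_rot: [3.141, 0.0, 3.054]
wrist_force: [-4.1, 0.0, 16.2]
grip_width: -0.0002
finger_force: 8.3
```

```bash
python3 w.py
```

```text
wheel px [164 230] [171 240] [167.75362319 234.28985507] [0.36267395 0.29123803 0.063     ]
ball [141.36363636 181.90909091] along mm 8.907560253308068 lat 87.25341766328164
5.3 [0.33925668 0.29523081 0.06442655] 3.0544139486410775 [-4.15499245  0.2386222  17.83879473]
```

Request:
drive_tool:
  deltas:
    - [0, [0, 0, 0.8], 0]
    - [0, [2.4, -0.2, 0], 0]
    - [0, [0, 0, 0], 0]
    - [0, [0, 0, -0.8], 0]
    - [0, [0, 0, 0], 0]
    - [0, [-0.6, 0.05, 0], 0]
    - [0, [-0.6, 0.05, 0], 0]
    - [0, [-0.6, 0.05, 0], 0]
    - [0, [-0.6, 0.05, 0], 0]
    - [0, [0, 0, 0], 0]

```text
clock: 6.3
tcp_pos: [0.3391, 0.2952, 0.0644]
ee_rot: [3.141, 0.0, 3.054]
wrist_force: [-3.6, 0.5, 15.5]
grip_width: -0.0001
finger_force: 8.4
```

Request:
drive_tool:
  deltas:
    - [0, [0, 0, 3], 0]
    - [0, [0, 0, 5], 0]
    - [0, [0, 0, 5], 0]
    - [0, [-5, 3, 3], 0]
    - [0, [-3, 3, 0], 0]
    - [0, [0, 0, 0], 0]

```text
clock: 6.9
tcp_pos: [0.2686, 0.3497, 0.217]
ee_rot: [3.141, -0.001, 3.058]
wrist_force: [0.4, -1.4, -0.8]
grip_width: -0.0002
finger_force: 0.0
```

```bash
python3 w.py
python3 - <<'E'
from h import *
a=imaging.get_image("top");b=imaging.get_image("wrist");print(imaging.calibration("wrist"))
cv2.imwrite("pics/l2.png",np.hstack([cv2.resize(a[155:215,125:165],(288,432),interpolation=cv2.INTER_CUBIC),cv2.resize(b,(512,432))]))
E
```

```text
wheel px [163 230] [171 246] [166.890625 237.625   ] [0.35348891 0.2933071  0.063     ]
ball [141.1 184.4] along mm 1.8302034714938298 lat 87.06544529958506
6.95 [0.26989596 0.34864049 0.21653816] 3.0576839416543624 [ 0.76202404 -0.95283653  0.06147164]
{'K': array([[307.55318093,   0.        , 259.69406349],
       [  0.        , 307.55318093, 183.52708849],
       [  0.        ,   0.        ,   1.        ]]), 'R': array([[ 0.08596545,  0.99629716, -0.00138454],
       [ 0.95081506, -0.08162577,  0.29881091],
       [ 0.29759145, -0.02700386, -0.95431133]]), 't': array([-0.37012624, -0.26456483,  0.29511245])}
```

View pics/l2.png

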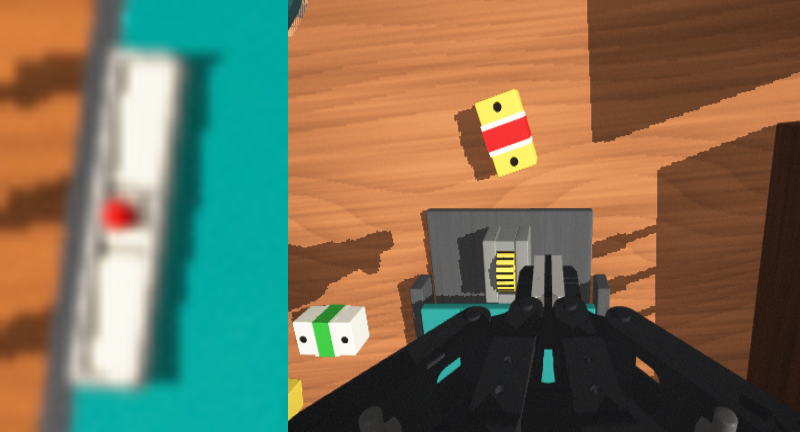

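Request:
drive_tool:
  deltas:
    - [0.5, [2.2, -1, 0], -8.5]
    - [0.5, [2.2, -1, 0], -8.5]
    - [1, [2.2, -1, 0], -8.5]
    - [1, [2.2, -1, 0], -8.5]
    - [1, [2.2, -1, 0], -8.5]
    - [1, [2.2, -1, 0], -8.5]
    - [1, [2.2, -1, 0], -8.5]
    - [1, [2.2, -1, 0], -8.5]
    - [1, [2.2, -1, 0], -8.5]
    - [1, [2.2, -1, 0], -8.5]

```text
clock: 8.05
tcp_pos: [0.4933, 0.246, 0.2163]
ee_rot: [-3.14, 0.001, 1.562]
wrist_force: [0.4, -0.4, -0.5]
grip_width: 0.0853
finger_force: 0.0
```

Run:
```python
from h import *
b=imaging.get_image("wrist");cw=imaging.calibration("wrist");s=manip.sense();print(s["tcp_pos"],s["ee_rot"])
cv2.imwrite("pics/l3.png",b)
hsv=cv2.cvtColor(b,cv2.COLOR_BGR2HSV)
r=(cv2.inRange(hsv,(0,150,100),(6,255,255))|cv2.inRange(hsv,(174,150,100),(180,255,255)))
n,l,st,c=cv2.connectedComponentsWithStats(r)
for i in range(1,n):
  if st[i,4]>30: print(st[i],c[i],ray(cw,c[i],.068))
```

```text
[0.49610107 0.2448161  0.2158474 ] [-3.14126663e+00  1.08264885e-03  1.55143520e+00]
[260  23  15  15 184] [266.875       29.90217391] [0.50474314 0.3686132  0.068     ]
[  0  95  16  33 259] [  4.48648649 115.32046332] [0.26008483 0.30126179 0.068     ]
[323 297  40  21 476] [342.08403361 306.71638655] [0.58699176 0.08173238 0.068     ]
```

View pics/l3.png

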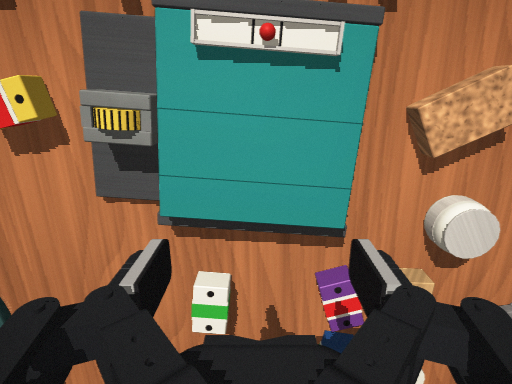

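The level is good: the ball is at (267,31), between the lines at 253 and 282, and the board is empty. Next I'll fit the block poses by matching a box model to the silhouettes.

```bash
cat > fit.py <<'E'
from h import *
import sys
from scipy.optimize import minimize
def box(cal,p,zb,shape):
    x,y,th=p[0],p[1],p[2]; c,s=np.cos(th),np.sin(th)   # th: long axis angle
    P=[]
    for l in(-.036,.036):
        for w in(-.022,.022):
            for z in(0,.034): P.append(proj(cal,[x+c*l-s*w,y+s*l+c*w,zb+z]))
    m=np.zeros(shape,np.uint8); h=cv2.convexHull(np.array(P,np.float32))
    cv2.fillConvexPoly(m,np.round(h*16).astype(np.int32),1,cv2.LINE_AA,4); return m
def fit(cam,name,zb=0.,minscore=.4):
    a=imaging.get_image(cam); cal=imaging.calibration(cam); out=[]
    for d in silhouettes(cam,name):
        if d["score"]<minscore: continue
        M=d["pixels"]; q=np.argwhere(M).mean(0)[::-1]; p0=ray(cal,q,zb+.017)[:2]
        S=6; Mb=cv2.resize(M.astype(np.float32),None,fx=S,fy=S) if cam=="top" else M.astype(np.float32); k=S if cam=="top" else 1
        cl=dict(cal);K=np.array(cal["K"]).copy();K[:2]*=k;K[0,2]+=(k-1)/2;K[1,2]+=(k-1)/2;cl["K"]=K
        def cost(v): 
            B=box(cl,[p0[0]+v[0]*.01,p0[1]+v[1]*.01,v[2]*.3],zb,Mb.shape)
            i=np.minimum(B,Mb).sum(); return 1-i/(B.sum()+Mb.sum()-i)
        r=min((minimize(cost,[0,0,np.radians(t)/.3],method="Nelder-Mead",options=dict(initial_simplex=None,maxiter=150)) for t in(75,105)),key=lambda r:r.fun)
        v=r.x; out.append((p0[0]+v[0]*.01,p0[1]+v[1]*.01,np.degrees(v[2]*.3)))
        col=np.median(a[M],0)
        print(name,cam,round(d["score"],2),"px",np.round(q),"xy mm",np.round(np.array(out[-1][:2])*1000),"long",round(out[-1][2],1),"IoU",round(1-r.fun,2),"bgr",col)
    return out
if __name__=="__main__":
    zb=float(sys.argv[2]) if len(sys.argv)>2 else 0.
    for n in("block_g1","block_r1"): fit(sys.argv[1],n,zb)
    s=manip.sense();print(s["clock"],np.round(s["tcp_pos"],4),np.round(np.degrees(s["ee_rot"][2]),1),s["grip_width"])
E
python3 fit.py top; python3 fit.py wrist
```

```text
block_g1 top 0.96 px [255. 213.] xy mm [428.  52.] long 83.2 IoU 0.92 bgr [233.5 247.5 249. ]
block_g1 top 0.87 px [290. 154.] xy mm [600. -49.] long 78.7 IoU 0.89 bgr [95. 96. 39.]
block_g1 top 0.65 px [254. 126.] xy mm [686.  57.] long 84.9 IoU 0.92 bgr [112. 200. 226.]
block_r1 top 0.85 px [297. 180.] xy mm [522. -71.] long 76.0 IoU 0.92 bgr [ 20. 174. 252.]
block_r1 top 0.84 px [254. 155.] xy mm [597.  57.] long 105.5 IoU 0.9 bgr [158.   81.  175.5]
8.3 [0.4918 0.2472 0.2165] 90.0 0.08545857718476187
block_g1 wrist 0.91 px [335. 341.] xy mm [597. -13.] long 105.0 IoU 0.21 bgr [58. 36. 21.]
block_g1 wrist 0.81 px [419. 280.] xy mm [699.  87.] long 130.1 IoU 0.16 bgr [ 94. 141. 182.]
block_g1 wrist 0.69 px [210. 302.] xy mm [426.  51.] long 83.4 IoU 0.93 bgr [209. 226. 231.]
block_r1 wrist 0.91 px [338. 299.] xy mm [597.  56.] long 109.1 IoU 0.92 bgr [130.  58. 115.]
block_r1 wrist 0.68 px [ 25. 100.] xy mm [238. 311.] long 85.1 IoU 0.62 bgr [ 36.  92. 212.]
8.5 [0.4917 0.248  0.2172] 90.1 0.08526910688237167
```

Request:
drive_tool:
  deltas:
    - [0.9, [-1.3, -3.9, -1], -3.5]
    - [0.9, [-1.3, -3.9, -2], -3.5]
    - [0.9, [-1.3, -3.9, -2], 0]
    - [0.9, [-1.3, -3.9, -2], 0]
    - [0.9, [-1.3, -4, -2], 0]
    - [0.9, [0, 0, -3], 0]
    - [0.9, [0, 0, -3], 0]
    - [0.9, [0, 0, -3], 0]
    - [0.9, [0, 0, -2], 0]
    - [0.9, [0, 0, 0], 0]

```text
clock: 9.5
tcp_pos: [0.4255, 0.0522, 0.0156]
ee_rot: [-3.138, 0.0, 1.449]
wrist_force: [-1.4, 0.1, 0.7]
grip_width: 0.077
finger_force: 0.0
```

Request:
drive_tool:
  deltas:
    - [0.9, [0, 0, -1.2], 0]
    - [0, [0, 0, 0], 0]
    - [0, [0, 0, 0], 0]
    - [0, [0, 0, 0], 0]
    - [0, [0, 0, 0], 0]
    - [0, [0, 0, 0], 0]
    - [0, [0, 0, 2], 0]
    - [0, [0, 0, 4], 0]
    - [0, [0, 0, 4], 0]
    - [0, [0, 0, 0], 0]

```text
clock: 10.5
tcp_pos: [0.4296, 0.0518, 0.1101]
ee_rot: [3.134, -0.0, 1.448]
wrist_force: [-0.1, 0.2, -2.1]
grip_width: 0.0431
finger_force: 61.6
```

Request:
drive_tool:
  deltas:
    - [0, [0.8, 3.1, 0], 2]
    - [0, [0.8, 3.1, 0], 0]
    - [0, [0.8, 3.1, 0], 0]
    - [0, [0.8, 3.1, 0], 0]
    - [0, [0.8, 3.1, 0], 0]
    - [0, [0.9, 3.3, 0], 0]
    - [0, [0.9, 3.3, 0], 0]
    - [0, [0.9, 3.4, 0], 0]
    - [0, [0, 0, -2], 0]
    - [0, [0, 0, 0], 0]

```text
clock: 11.5
tcp_pos: [0.4929, 0.3071, 0.0834]
ee_rot: [-3.139, 0.002, 1.484]
wrist_force: [-1.2, -0.2, -0.9]
grip_width: 0.0429
finger_force: 61.5
```

```bash
python3 -c "
from h import *
s=manip.sense();print(s['clock'],s['tcp_pos'],np.degrees(s['ee_rot']),s['grip_width'],s['wrist_force'])"
```

```text
11.5 [0.49292581 0.30709057 0.08340039] [-1.79842347e+02  9.38039283e-02  8.50517963e+01] 0.04286742316917654 [-1.15472205 -0.2320781  -0.93790405]
```

Request:
drive_tool:
  deltas:
    - [0, [0, 0, -1.5], 0]
    - [0, [0, 0, -0.5], 0]
    - [0, [0, 0, -0.2], 0]
    - [0, [0, 0, -0.1], 0]
    - [0, [0, 0, 0], 0]

```text
clock: 12.0
tcp_pos: [0.4944, 0.3067, 0.0627]
ee_rot: [3.141, -0.0, 1.483]
wrist_force: [0.3, -0.2, 0.4]
grip_width: 0.043
finger_force: 61.5
```

Request:
drive_tool:
  deltas:
    - [0, [0, 0, -0.1], 0]
    - [0, [0, 0, 0], 0]
    - [0.75, [0, 0, 0], 0]
    - [0.75, [0, 0, 0], 0]
    - [0.75, [0, 0, 0], 0]
    - [0.75, [0, 0, 2], 0]
    - [0.75, [0, 0, 4], 0]
    - [0.75, [0, 0, 3], 0]
    - [0.75, [0, 0, 0], 0]

```text
clock: 12.9
tcp_pos: [0.4959, 0.3076, 0.1549]
ee_rot: [3.136, -0.003, 1.483]
wrist_force: [0.6, -1.0, -0.4]
grip_width: 0.0641
finger_force: 0.0
```

```bash
python3 fit.py top;python3 w.py
```

```text
block_g1 top 0.94 px [289. 155.] xy mm [599. -49.] long 79.6 IoU 0.92 bgr [91. 88. 40.]
block_g1 top 0.62 px [164. 186.] xy mm [503. 320.] long 86.5 IoU 0.88 bgr [212. 240. 230.]
block_g1 top 0.58 px [254. 126.] xy mm [686.  57.] long 85.9 IoU 0.93 bgr [111. 199. 227.]
block_r1 top 0.94 px [297. 181.] xy mm [520. -71.] long 73.9 IoU 0.9 bgr [ 21. 214. 252.]
block_r1 top 0.8 px [253. 155.] xy mm [598.  58.] long 105.7 IoU 0.93 bgr [ 97.5  51.  147. ]
block_r1 top 0.53 px [170. 283.] xy mm [227. 291.] long 30.1 IoU 0.32 bgr [ 21.  135.5 218.5]
13.1 [0.4937 0.3067 0.1501] 85.0 0.06364059756890106
wheel px [163 230] [171 246] [166.91338583 237.67716535] [0.35334607 0.29323864 0.063     ]
13.15 [0.49365039 0.30664906 0.15000677] 1.4830362792149776 [ 0.0413132  -0.24798532 -0.65362471]
```

Request:
drive_tool:
  deltas:
    - [0.7, [0.3, -4.3, 0], -5]
    - [0.7, [0.3, -4.3, 0], -5]
    - [0.7, [0.3, -4.3, 0], 0]
    - [0.7, [0.3, -4.3, 0], 0]
    - [0.7, [0.3, -4.3, 0], 0]
    - [0.7, [0.3, -4.3, 0], 0]
    - [0.7, [0.3, -4.3, 0], 0]
    - [0.7, [0.2, -4.3, 0], 0]
    - [0.7, [0.2, -4.4, -4], 0]
    - [0.7, [0, 0, 0], 0]

```text
clock: 14.15
tcp_pos: [0.5172, -0.0772, 0.1138]
ee_rot: [-3.137, 0.001, 1.304]
wrist_force: [-0.9, 0.6, 0.7]
grip_width: 0.0599
finger_force: 0.0
```

```bash
python3 -c "
from h import *
s=manip.sense();print(s['tcp_pos'],np.degrees(s['ee_rot']),s['grip_width'])
w=imaging.get_image('wrist');cv2.imwrite('pics/y.png',w)";python3 w.py; python3 fit.py top
```

```text
[ 0.51719339 -0.07722127  0.1137845 ] [-1.79717910e+02  2.91026771e-02  7.47368239e+01] 0.05992843643172717
wheel px [163 230] [171 246] [166.91338583 237.67716535] [0.35334607 0.29323864 0.063     ]
ball [141.11111111 184.22222222] along mm 2.332971434051582 lat 87.10051837136545
14.25 [ 0.51796784 -0.07433832  0.11642612] 1.3067815064871382 [ 0.71037609 -0.04177088  0.70853562]
block_g1 top 0.72 px [163. 186.] xy mm [504. 323.] long 85.9 IoU 0.91 bgr [236. 248. 247.]
block_g1 top 0.7 px [253. 126.] xy mm [686.  58.] long 86.7 IoU 0.9 bgr [116.  207.  232.5]
block_g1 top 0.58 px [279. 152.] xy mm [607. -17.] long 76.9 IoU 0.07 bgr [184. 119.  77.]
block_r1 top 0.95 px [254. 155.] xy mm [596.  57.] long 105.9 IoU 0.91 bgr [185.  88. 195.]
block_r1 top 0.68 px [386. 180.] xy mm [ 524. -328.] long 58.0 IoU 0.14 bgr [114. 189. 235.]
14.45 [ 0.5192 -0.0731  0.1181] 75.1 0.059460758407004974
```

View pics/y.png

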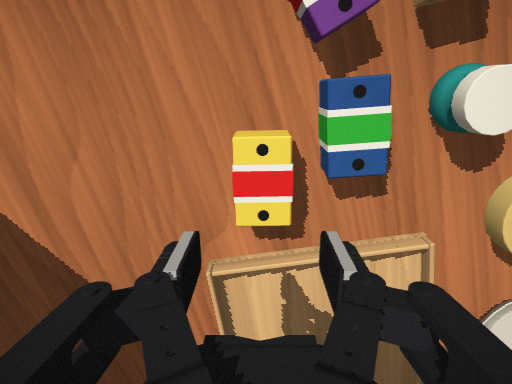

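Request:
drive_tool:
  deltas:
    - [0.7, [0, -0.8, -2.5], 0]
    - [0.7, [0, 0, -3], 0]
    - [0.7, [0, 0, -3], 0]
    - [0.7, [0, 0, -2], 0]
    - [0.7, [0, 0, -0.8], 0]
    - [0.7, [0, 0, 0], 0]

```text
clock: 15.05
tcp_pos: [0.5187, -0.0814, 0.0044]
ee_rot: [-3.141, -0.0, 1.309]
wrist_force: [-0.2, -0.2, -0.2]
grip_width: 0.0596
finger_force: 0.0
```

Request:
drive_tool:
  deltas:
    - [0, [0, 0, 0], 0]
    - [0, [0, 0, 0], 0]
    - [0, [0, 0, 0], 0]
    - [0, [0, 0, 0], 0]
    - [0, [0, 0, 2], 0]
    - [0, [0, 0, 4], 0]
    - [0, [0, 0, 2], 0]
    - [0, [0, 0, 0], 0]
    - [0, [0, 0, 0], 0]

```text
clock: 15.95
tcp_pos: [0.5191, -0.0822, 0.0849]
ee_rot: [3.14, 0.0, 1.308]
wrist_force: [-0.0, -0.8, -0.9]
grip_width: 0.0428
finger_force: 61.3
```

```bash
python3 -c "
from h import *
s=manip.sense();print(s['tcp_pos'],s['grip_width'])
a=imaging.get_image('top');ct=imaging.calibration('top')
for d in silhouettes('top','rework_tray')[:1]:
  c,_=cv2.findContours(d['pixels'].astype(np.uint8),0,2);c=max(c,key=cv2.contourArea)
  print(d['score'],cv2.minAreaRect(np.array([ray(ct,p,.018)[:2]*1000 for p in c[:,0]],np.float32)))
hit=tip_of('top','rework_tray')[0]['point'];print(ray(ct,hit,0))
cv2.imwrite('pics/t.png',cv2.resize(a[90:240,220:450],None,fx=3,fy=3,interpolation=cv2.INTER_CUBIC))"
```

```text
[ 0.51908594 -0.08215019  0.08487727] 0.042833651323631816
0.24 ((499.29058837890625, 293.60614013671875), (219.6891326904297, 210.77029418945312), 86.28535461425781)
[ 0.53849523 -0.26610333  0.        ]
```

View pics/t.png

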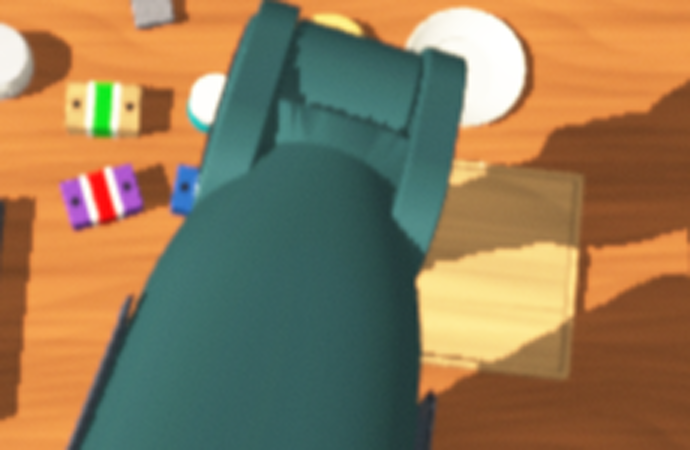

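Request:
drive_tool:
  deltas:
    - [0, [0.2, -2.5, 0.5], 5]
    - [0, [0.2, -2.5, 0], 5]
    - [0, [0.2, -2.5, 0], 0]
    - [0, [0.2, -2.5, 0], 0]
    - [0, [0.2, -2.5, 0], 0]
    - [0, [0.1, -1.8, 0], 0]
    - [0, [0, 0, -3], 0]
    - [0, [0, 0, -3], 0]
    - [0, [0, 0, -0.9], 0]
    - [0, [0, 0, 0], 0]

```text
clock: 17.1
tcp_pos: [0.529, -0.2245, 0.0194]
ee_rot: [-3.139, -0.001, 1.483]
wrist_force: [-0.1, 0.3, 0.6]
grip_width: 0.0433
finger_force: 61.2
```

Request:
drive_tool:
  deltas:
    - [0, [0, 0, -0.5], 0]
    - [0, [0, 0, -0.3], 0]
    - [0, [0, 0, -0.1], 0]
    - [0, [0, 0, 0], 0]

```text
clock: 17.5
tcp_pos: [0.5301, -0.2251, 0.0119]
ee_rot: [3.141, 0.0, 1.483]
wrist_force: [0.7, -0.2, -0.4]
grip_width: 0.0427
finger_force: 61.2
```

Lower 1.5 mm, release, and move toward blue for a look.

Request:
drive_tool:
  deltas:
    - [0, [0, 0, -0.15], 0]
    - [0, [0, 0, 0], 0]
    - [0.7, [0, 0, 0], 0]
    - [0.7, [0, 0, 0], 0]
    - [0.7, [0, 0, 0], 0]
    - [0.7, [0, 0, 2], 0]
    - [0.7, [0, 0, 4], 0]
    - [0.7, [0, 0, 4], 0]

```text
clock: 18.3
tcp_pos: [0.5294, -0.2248, 0.1109]
ee_rot: [-3.14, -0.001, 1.483]
wrist_force: [1.5, -0.4, 0.7]
grip_width: 0.0599
finger_force: 0.0
```

Request:
drive_tool:
  deltas:
    - [0.8, [1.1, 4, 0], -5]
    - [0.8, [1.1, 4, 0], 0]
    - [0.8, [1.1, 4, 0], 0]
    - [0.8, [1.1, 2, 0], 0]
    - [0.8, [1.1, 0, 0], 0]
    - [0.8, [1, 0, 0], 0]
    - [0.8, [0, 0, 0], 0]

```text
clock: 19.0
tcp_pos: [0.596, -0.0861, 0.1098]
ee_rot: [3.141, 0.0, 1.395]
wrist_force: [0.6, -0.6, -0.9]
grip_width: 0.0683
finger_force: 0.0
```

```bash
python3 fit.py wrist; python3 fit.py top
```

```text
block_g1 wrist 0.9 px [253. 142.] xy mm [597. -49.] long 78.3 IoU 0.96 bgr [131.  82.  45.]
block_g1 wrist 0.77 px [354.  12.] xy mm [681.  27.] long 77.7 IoU 0.36 bgr [ 68.  104.5 144. ]
block_r1 wrist 0.66 px [235.  21.] xy mm [599.  36.] long 115.7 IoU 0.56 bgr [136.  64. 117.]
block_r1 wrist 0.57 px [212. 313.] xy mm [ 529. -200.] long 88.1 IoU 0.55 bgr [ 68. 188. 223.]
19.2 [ 0.5944 -0.0859  0.1099] 79.9 0.06844615264107246
block_g1 top 0.65 px [162. 186.] xy mm [504. 324.] long 86.1 IoU 0.88 bgr [234. 249. 245.]
block_g1 top 0.55 px [253. 126.] xy mm [686.  59.] long 86.0 IoU 0.91 bgr [121. 214. 236.]
block_r1 top 0.83 px [251. 155.] xy mm [598.  65.] long 108.3 IoU 0.69 bgr [191.  95. 243.]
19.4 [ 0.5947 -0.0854  0.1102] 79.9 0.06849443488900876
```

Request:
drive_tool:
  deltas:
    - [0.8, [0.3, 3.65, 0], -1]
    - [0.8, [0, 0, -3], 0]
    - [0.8, [0, 0, -3], 0]
    - [0.8, [0, 0, -3], 0]
    - [0.8, [0, 0, -1.5], 0]
    - [0.8, [0, 0, 0], 0]

```text
clock: 20.0
tcp_pos: [0.5965, -0.0483, 0.0032]
ee_rot: [-3.138, -0.0, 1.378]
wrist_force: [0.2, -0.6, 0.6]
grip_width: 0.0685
finger_force: 0.0
```

Request:
drive_tool:
  deltas:
    - [0, [0, 0, 0], 0]
    - [0, [0, 0, 0], 0]
    - [0, [0, 0, 0], 0]
    - [0, [0, 0, 0], 0]
    - [0, [0, 0, 0], 0]
    - [0, [0, 0, 3], 0]
    - [0, [0, 0, 4], 0]
    - [0, [0, 0, 3], 0]
    - [0, [0, 0, 0], 0]

```text
clock: 20.9
tcp_pos: [0.6001, -0.0491, 0.1098]
ee_rot: [3.134, 0.0, 1.378]
wrist_force: [0.7, 0.3, -0.4]
grip_width: 0.0431
finger_force: 61.5
```

Request:
drive_tool:
  deltas:
    - [0, [-0.7, 3.4, 0], 3]
    - [0, [-0.7, 3.4, 0], 3]
    - [0, [-0.7, 3.4, 0], 0]
    - [0, [-0.7, 3.4, 0], 0]
    - [0, [-0.7, 3.4, 0], 0]
    - [0, [-0.7, 3.4, 0], 0]
    - [0, [-0.7, 3.4, 0], 0]
    - [0, [-0.7, 3.3, 0], 0]
    - [0, [0, 0, 0], 0]

```text
clock: 21.8
tcp_pos: [0.5407, 0.2255, 0.1048]
ee_rot: [-3.141, -0.001, 1.486]
wrist_force: [-1.1, -0.2, -1.0]
grip_width: 0.0429
finger_force: 61.5
```

```bash
python3 fit.py wrist .056;python3 w.py
```

```text
block_g1 wrist 0.68 px [259. 254.] xy mm [539. 198.] long 102.4 IoU 0.6 bgr [128.  85.  46.]
block_g1 wrist 0.65 px [421. 333.] xy mm [648. 126.] long 104.9 IoU 0.01 bgr [ 69. 102. 138.]
block_g1 wrist 0.59 px [156.  81.] xy mm [492. 309.] long 80.5 IoU 0.84 bgr [220. 233. 237.]
block_r1 wrist 0.74 px [310. 324.] xy mm [570. 139.] long 104.5 IoU 0.02 bgr [59. 27. 50.]
22.0 [0.5419 0.2217 0.1049] 84.9 0.04274689286597229Traceback (most recent call last):
  File "w.py", line 5, in <module>
    q=np.argwhere(y)[:,::-1];print("wheel px",q.min(0),q.max(0),q.mean(0),ray(ct,q.mean(0),.063))
                                              ~~~~~^^^
    return umr_minimum(a, axis, None, out, keepdims, initial, where)
ValueError: zero-size array to reduction operation minimum which has no identity
```

Request:
drive_tool:
  deltas:
    - [0, [0, 0, -2], 0]
    - [0, [0, 0, -1.5], 0]
    - [0, [0, 0, -0.5], 0]
    - [0, [0, 0, -0.2], 0]
    - [0, [0, 0, -0.1], 0]
    - [0, [0, 0, 0], 0]

```text
clock: 22.65
tcp_pos: [0.5423, 0.2223, 0.0626]
ee_rot: [3.141, -0.0, 1.483]
wrist_force: [-0.6, -0.0, -0.6]
grip_width: 0.0431
finger_force: 61.7
```

Request:
drive_tool:
  deltas:
    - [0, [0, 0, -0.15], 0]
    - [0, [0, 0, 0], 0]
    - [0.7, [0, 0, 0], 0]
    - [0.7, [0, 0, 0], 0]
    - [0.7, [0, 0, 0], 0]
    - [0.7, [0, 0, 2], 0]
    - [0.7, [0, 0, 4], 0]
    - [0.7, [0, 0, 0], 0]

```text
clock: 23.45
tcp_pos: [0.5439, 0.223, 0.1247]
ee_rot: [3.136, -0.002, 1.483]
wrist_force: [0.3, -0.6, -0.6]
grip_width: 0.0597
finger_force: 0.0
```

Request:
drive_tool:
  deltas:
    - [0.8, [0.7, -4.3, 0], 7]
    - [0.8, [0.7, -4.3, 0], 7]
    - [0.8, [0.7, -4.3, 0], 7]
    - [0.8, [0.7, -4.3, 0], 0]
    - [0.8, [0.7, -3.3, 0], 0]
    - [0.8, [0.6, 0, 0], 0]
    - [0.8, [0.5, 0, 0], 0]
    - [0.8, [0, 0, 0], 0]

```text
clock: 24.25
tcp_pos: [0.5883, 0.0182, 0.1202]
ee_rot: [-3.142, -0.0, 1.85]
wrist_force: [0.4, -0.1, 0.0]
grip_width: 0.0686
finger_force: 0.0
```

```bash
python3 fit.py wrist; python3 fit.py top .056; python3 w.py
```

```text
block_g1 wrist 0.64 px [482.  59.] xy mm [721. 158.] long 100.7 IoU 0.73 bgr [143. 158. 166.]
block_g1 wrist 0.63 px [386. 172.] xy mm [686.  57.] long 86.6 IoU 0.93 bgr [ 96. 155. 180.]
block_g1 wrist 0.44 px [126. 372.] xy mm [ 511. -218.] long 77.7 IoU 0.14 bgr [ 72. 200. 231.]
block_r1 wrist 0.91 px [126. 373.] xy mm [ 512. -219.] long 76.0 IoU 0.14 bgr [ 73. 200. 231.]
block_r1 wrist 0.6 px [284. 142.] xy mm [597.  57.] long 106.0 IoU 0.93 bgr [137.  61. 123.]
24.45 [0.5876 0.0183 0.1205] 106.0 0.0679265005886543
block_g1 top 0.65 px [163. 186.] xy mm [495. 308.] long 85.9 IoU 0.93 bgr [235. 248. 245.]
block_g1 top 0.55 px [189. 169.] xy mm [545. 236.] long 86.9 IoU 0.63 bgr [187. 230.  52.]
block_r1 top 0.71 px [347. 176.] xy mm [ 525. -202.] long 88.2 IoU 0.9 bgr [ 29. 238. 254.]
24.65 [0.5878 0.0178 0.1206] 106.0 0.06810786589593769
wheel px [163 230] [171 246] [166.91338583 237.67716535] [0.35334607 0.29323864 0.063     ]
ball [141.11111111 184.22222222] along mm 2.332971434051582 lat 87.10051837136545
24.7 [0.58781814 0.01766862 0.12060072] 1.8499080339717833 [-0.37422269  0.62950925 -0.69397015]
```

Request:
drive_tool:
  deltas:
    - [0.8, [0.9, 3.95, 0], 0]
    - [0.8, [0, 0, -3], 0]
    - [0.8, [0, 0, -3], 0]
    - [0.8, [0, 0, -3], 0]
    - [0.8, [0, 0, -2.6], 0]
    - [0.8, [0, 0, 0], 0]

```text
clock: 25.3
tcp_pos: [0.5948, 0.057, 0.0018]
ee_rot: [-3.137, -0.002, 1.849]
wrist_force: [-0.3, -0.8, -0.1]
grip_width: 0.0684
finger_force: 0.0
```

Request:
drive_tool:
  deltas:
    - [0, [0, 0, 0], 0]
    - [0, [0, 0, 0], 0]
    - [0, [0, 0, 0], 0]
    - [0, [0, 0, 0], 0]
    - [0, [0, 0, 0], 0]
    - [0, [0, 0, 3], 0]
    - [0, [0, 0, 4], 0]
    - [0, [0, 0, 2], 0]
    - [0, [0, 0, 0], 0]

```text
clock: 26.2
tcp_pos: [0.5987, 0.0569, 0.0983]
ee_rot: [3.136, 0.002, 1.85]
wrist_force: [-0.5, -0.2, -1.6]
grip_width: 0.0427
finger_force: 61.5
```

Request:
drive_tool:
  deltas:
    - [0, [-0.8, -4.1, 0], -7]
    - [0, [-0.8, -4.1, 0], -7]
    - [0, [-0.8, -4.1, 0], -7]
    - [0, [-0.8, -4.1, 0], 0]
    - [0, [-0.7, -4.1, 0], 0]
    - [0, [-0.7, -4.1, 0], 0]
    - [0, [-0.7, -4.1, 0], 0]
    - [0, [-0.7, -4.1, 0], 0]
    - [0, [-0.7, -4.1, 0], 0]
    - [0, [0, 0, 0], 0]

```text
clock: 27.2
tcp_pos: [0.5289, -0.3165, 0.0938]
ee_rot: [-3.142, 0.001, 1.479]
wrist_force: [0.8, 0.6, -0.7]
grip_width: 0.0429
finger_force: 61.5
```

Request:
drive_tool:
  deltas:
    - [0, [0, 0, -2], 0]
    - [0, [0, 0, -2], 0]
    - [0, [0, 0, -2], 0]
    - [0, [0, 0, 0], 0]

```text
clock: 27.6
tcp_pos: [0.5285, -0.3107, 0.0319]
ee_rot: [-3.138, -0.003, 1.483]
wrist_force: [-0.4, 0.2, -0.2]
grip_width: 0.0427
finger_force: 61.4
```

Request:
drive_tool:
  deltas:
    - [0, [0, 0, -1.5], 0]
    - [0, [0, 0, -0.6], 0]
    - [0, [0, 0, -0.2], 0]
    - [0, [0, 0, 0], 0]
    - [0, [0, 0, 0], 0]

```text
clock: 28.1
tcp_pos: [0.5302, -0.3123, 0.0122]
ee_rot: [3.141, 0.0, 1.483]
wrist_force: [0.6, 0.9, -0.4]
grip_width: 0.0431
finger_force: 61.5
```

Request:
drive_tool:
  deltas:
    - [0, [0, 0, -0.2], 0]
    - [0, [0, 0, 0], 0]
    - [0.7, [0, 0, 0], 0]
    - [0.7, [0, 0, 0], 0]
    - [0.7, [0, 0, 0], 0]
    - [0.7, [0, 0, 3], 0]
    - [0.7, [0, 0, 4], 0]
    - [0.7, [0, 0, 4], 0]
    - [0.7, [0, 0, 0], 0]

```text
clock: 29.0
tcp_pos: [0.5318, -0.3135, 0.1245]
ee_rot: [3.135, 0.004, 1.483]
wrist_force: [0.5, -0.6, -0.1]
grip_width: 0.0602
finger_force: 0.0
```

Request:
drive_tool:
  deltas:
    - [0.8, [1.5, 4.2, 0], 1]
    - [0.8, [1.5, 4.2, 0], 0]
    - [0.8, [1.5, 4.2, 0], 0]
    - [0.8, [1.5, 4.2, 0], 0]
    - [0.8, [1.5, 4.2, 0], 0]
    - [0.8, [1.5, 4.2, 0], 0]
    - [0.8, [2, 4.2, 0], 0]
    - [0.8, [2, 4.2, 0], 0]
    - [0.8, [2, 0, 0], 0]
    - [0.8, [0, 0, 0], 0]

```text
clock: 30.0
tcp_pos: [0.6814, 0.0253, 0.1183]
ee_rot: [-3.141, 0.0, 1.503]
wrist_force: [-0.6, -0.2, 0.0]
grip_width: 0.0684
finger_force: 0.0
```

```bash
python3 fit.py wrist; python3 fit.py top .005
```

```text
block_g1 wrist 0.94 px [260. 148.] xy mm [683.  55.] long 86.7 IoU 0.97 bgr [100.  167.  191.5]
block_r1 wrist 0.64 px [124. 377.] xy mm [ 523. -178.] long 55.9 IoU 0.13 bgr [ 63. 180. 215.]
30.2 [0.6792 0.0234 0.1192] 85.9 0.06827987271116345
block_g1 top 0.62 px [163. 186.] xy mm [503. 322.] long 85.2 IoU 0.89 bgr [232. 248. 244.]
block_g1 top 0.57 px [346. 177.] xy mm [ 532. -213.] long 86.9 IoU 0.93 bgr [ 27. 239. 254.]
block_g1 top 0.5 px [185. 169.] xy mm [555. 257.] long 31.0 IoU 0.41 bgr [203. 140.  54.]
block_r1 top 0.95 px [347. 177.] xy mm [ 533. -214.] long 85.9 IoU 0.93 bgr [ 25. 240. 254.]
block_r1 top 0.87 px [381. 177.] xy mm [ 532. -312.] long 84.9 IoU 0.93 bgr [110.  69. 158.]
30.4 [0.6796 0.0234 0.1198] 85.9 0.06839887279072389
```

Request:
drive_tool:
  deltas:
    - [0.8, [0.5, 3.2, 0], 0]
    - [0.8, [0, 0, -3], 0]
    - [0.8, [0, 0, -3], 0]
    - [0.8, [0, 0, -3], 0]
    - [0.8, [0, 0, -2.5], 0]
    - [0.8, [0, 0, 0], 0]

```text
clock: 31.0
tcp_pos: [0.6827, 0.0557, 0.0016]
ee_rot: [-3.136, 0.0, 1.5]
wrist_force: [-0.4, 0.3, 0.2]
grip_width: 0.0683
finger_force: 0.0
```

Request:
drive_tool:
  deltas:
    - [0, [0, 0, 0], 0]
    - [0, [0, 0, 0], 0]
    - [0, [0, 0, 0], 0]
    - [0, [0, 0, 0], 0]
    - [0, [0, 0, 0], 0]
    - [0, [0, 0, 3], 0]
    - [0, [0, 0, 4], 0]
    - [0, [0, 0, 4], 0]
    - [0, [0, 0, 0], 0]

```text
clock: 31.9
tcp_pos: [0.6875, 0.0558, 0.1212]
ee_rot: [3.132, -0.0, 1.501]
wrist_force: [0.7, -0.1, -0.4]
grip_width: 0.0427
finger_force: 61.5
```

Request:
drive_tool:
  deltas:
    - [0, [-2.8, 1.9, 0], -1]
    - [0, [-2.8, 1.9, 0], 0]
    - [0, [-2.8, 1.9, 0], 0]
    - [0, [-2.8, 1.9, 0], 0]
    - [0, [-2.8, 1.9, 0], 0]
    - [0, [-2.8, 2, 0], 0]
    - [0, [-2.8, 2, 0], 0]
    - [0, [-2.8, 2, 0], 0]
    - [0, [-2.9, 2, 0], 0]
    - [0, [0, 0, 0], 0]

```text
clock: 32.9
tcp_pos: [0.4287, 0.2324, 0.115]
ee_rot: [-3.141, -0.0, 1.486]
wrist_force: [0.3, -0.2, -0.8]
grip_width: 0.0432
finger_force: 61.6
```

Request:
drive_tool:
  deltas:
    - [0, [0, 0, -2], 0]
    - [0, [0, 0, -2], 0]
    - [0, [0, 0, -0.5], 0]
    - [0, [0, 0, 0], 0]

```text
clock: 33.3
tcp_pos: [0.4318, 0.2306, 0.0694]
ee_rot: [-3.141, 0.0, 1.483]
wrist_force: [0.8, 0.1, -0.8]
grip_width: 0.0428
finger_force: 61.6
```

Request:
drive_tool:
  deltas:
    - [0, [0, 0, -0.5], 0]
    - [0, [0, 0, -0.2], 0]
    - [0, [0, 0, -0.1], 0]
    - [0, [0, 0, 0], 0]
    - [0, [0, 0, 0], 0]

```text
clock: 33.8
tcp_pos: [0.4323, 0.2309, 0.0625]
ee_rot: [3.14, -0.0, 1.483]
wrist_force: [-3.4, -1.8, 10.0]
grip_width: 0.0427
finger_force: 62.9
```

Request:
drive_tool:
  deltas:
    - [0, [0, 0, 0.05], 0]
    - [0, [0, 0, 0], 0]
    - [0.7, [0, 0, 0], 0]
    - [0.7, [0, 0, 0], 0]
    - [0.7, [0, 0, 0], 0]
    - [0.7, [0, 0, 2], 0]
    - [0.7, [0, 0, 4], 0]
    - [0.7, [0, 0, 4], 0]
    - [0.7, [0, 0, 0], 0]

```text
clock: 34.7
tcp_pos: [0.4339, 0.2316, 0.1664]
ee_rot: [3.135, -0.003, 1.483]
wrist_force: [0.4, 0.3, -0.4]
grip_width: 0.0598
finger_force: 0.0
```

Request:
drive_tool:
  deltas:
    - [0.7, [0, -4, 2], 0]
    - [0.7, [0, -4, 2], 0]
    - [0.7, [0, -4, 2], 0]
    - [0.7, [-1, -4, 0], 0]
    - [0.7, [-1, -4, 0], 0]
    - [0.7, [-1, -4, 0], 0]
    - [0.7, [0, 0, 0], 0]

```text
clock: 35.4
tcp_pos: [0.4009, -0.0125, 0.2218]
ee_rot: [-3.141, 0.001, 1.478]
wrist_force: [-0.6, 0.2, 0.5]
grip_width: 0.0596
finger_force: 0.0
```

```bash
python3 w.py; python3 fit.py top .056; python3 -c "
from h import *
a=imaging.get_image('top');cv2.imwrite('pics/f1.png',cv2.resize(a,(800,600),interpolation=cv2.INTER_CUBIC))"
```

```text
wheel px [163 230] [171 246] [166.890625 237.625   ] [0.35348891 0.2933071  0.063     ]
ball [141.11111111 184.22222222] along mm 2.332971434051582 lat 87.10051837136545
35.45 [ 0.40144021 -0.01084667  0.22182676] 1.4787405908441111 [ 0.56912076  0.32587403 -0.41907183]
block_g1 top 0.96 px [193. 169.] xy mm [544. 224.] long 84.3 IoU 0.91 bgr [171.  140.5  45. ]
block_g1 top 0.65 px [163. 186.] xy mm [495. 307.] long 85.7 IoU 0.91 bgr [225. 241. 239.]
block_r1 top 0.81 px [164. 284.] xy mm [229. 293.] long 193.8 IoU 0.89 bgr [ 26. 219. 252.]
block_r1 top 0.79 px [381. 177.] xy mm [ 523. -296.] long 85.4 IoU 0.87 bgr [ 98.   58.  145.5]
block_r1 top 0.6 px [353. 177.] xy mm [ 524. -221.] long 88.4 IoU 0.44 bgr [ 22. 141. 246.]
block_r1 top 0.58 px [193. 169.] xy mm [545. 223.] long 85.7 IoU 0.91 bgr [169. 144.  45.]
35.65 [ 0.402  -0.0083  0.2219] 85.0 0.059532621112214856
```

View pics/f1.png

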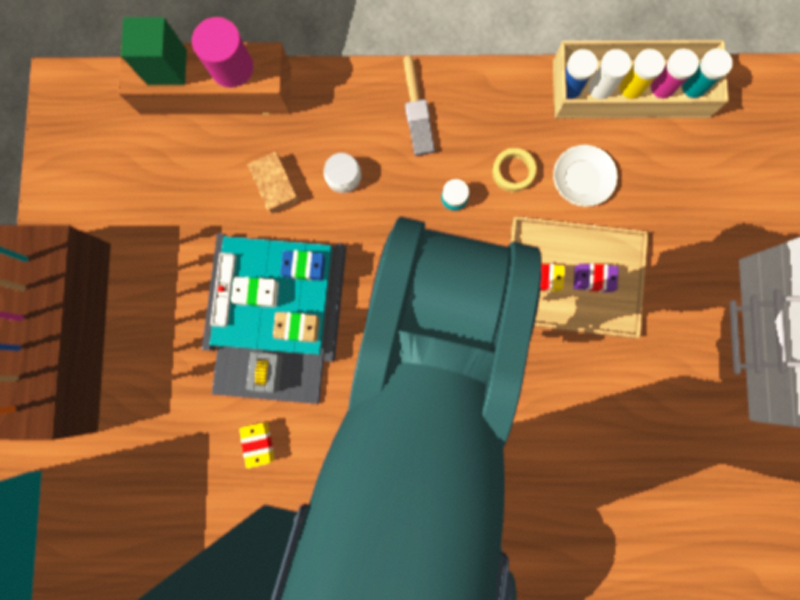

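The three green-band blocks are on the board at (302,265), (255,291) and (296,326), clear of the level. Yellow (550,277) and purple (597,277) are in the tray. The ball sits between the lines, and the bystanders and the decoy haven't moved.

```bash
python3 -c "
from h import *
print(manip.job_done())"
```

```text
the job is handed in; nothing more can be done
None
```

Handed in: the board is level, the three green-band blocks (tan, blue, white) are on it clear of the level, the two red-band blocks (purple and the right-hand yellow) are in the rework tray, and nothing else was moved; no verdict was returned.

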